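Seat a filter support plate in a filtration manifold

ROBOT

A 6-joint arm with a two-finger parallel gripper is mounted at the origin on the work surface. World frame = base frame: x ahead of the robot, y to its left, z up, the work surface at z = 0. Lengths are in m, angles in rad, forces in N, time in s.
With the tool pointing down it reaches from about 0.35 to 0.85 m from the base axis. Payload 8.1 kg.
Tool frame: the origin (TCP) lies on the mounting face of the last link; the fingertips stand 186 mm ahead of it and the grasp point (between the pads) lies 167 mm ahead of it; z points along the fingers, y is the line along which they close (so a half turn about z gives the same grasp; the last joint's range is limited). The gripper opens to 93 mm and grips with 3 to 60 N. Pads are 15 mm wide; open, the fingers measure 128 mm over their backs; the gripper's body (75 mm by 188 mm) begins 65 mm behind the grasp point.
Start: joints at [1.098, 0.13, 1.488, -0, 1.523, -0.085], TCP at [0.227, 0.555, 0.405] pointing down, gripper open.
Joint ranges: [-2.96, 2.96], [-0.89, 2.26], [0.02, 2.5], [-1.34, 4.48], [0, 2.73], [-2.66, 2.66]. Speed limits (rad/s): [2.39, 2.39, 2.79, 3.14, 3.14, 3.14].

INTERFACE

Orientations are given as a rotation vector (axis times angle).
In Python, from plant import * gives the robot as it stands. The module is installed in compiled form; this text tells all that it offers.
- The arm moves only by the tool arm_command, never from a script. Its argument "increments" is a list of rows, each a list of 6 numbers: the shift along the tool's x, y, z in units of 0.2 m (1.0 is 0.2 m), then the turn, a rotation vector about the tool's x, y, z in units of pi rad (1.0 is pi rad). A call has exactly 5 rows; each row is the pose to reach, as a shift and turn from the pose commanded when the call began, along the tool's axes at that moment, turning the shorter way round; what a row does not reach only later rows make up. A row lasts 1/8 s, in which the tool goes at most 62.5 mm and 10.7 degrees, less where a joint would pass 70% of its speed; a pose out of reach is approached as far as the arm can. A call with a number of a shift or a turn outside -1 to 1 is refused whole. A call with a gripper value outside its range is refused whole. "fingers" is the closure, from -1 (fully open) to 1 (shut), set as the call begins (left out, the last holds). The fingers move at their own pace and stop on an object; "force" is the grip in N (left out, the last holds). Time passes only in rows, so rows that repeat a pose let the fingers close, or fill a call up. It gives the time, the measured TCP pose, the force, the opening and the grip force at its end, in the units of the state.
- read_state(): the state, without advancing time (a new reading comes with each control period).
- read_camera(name): name is "scene" or "top"; returns a dict with "image" (420x560x3 uint8, red, green, blue), "fx", "fy", "cx", "cy" (pixels), "k1" (the pictures are not rectified: a ray, as slopes to the right and down, at radius r is drawn at 1 + k1 r^2 times it, then the intrinsics apply), "T" (4x4, takes a point from camera to world coordinates). Camera axes: x right, y down, z forward; pixel columns grow to the right and rows downward; lengths in m; the calibration is good to about 2 mm. A picture is of the moment at which its call begins. There is no depth.
- close_job(): hands the job in; it is judged then, once.
The state is a dict: "t": time; "q": joint angles; "dq": joint speeds; "joint_torque": joint torques, N m; "tool_pos": TCP position; "orientation": TCP orientation; "force": force on the tool from outside, world axes, zero at the start; "wrist_torque": the same for the moment, N m; "opening": finger opening in m; "gripper_force": force on a finger pad.
Only numpy, scipy, OpenCV 4.12 (cv2) and the standard library are available. Lean on these libraries where they do the work, as an engineer would, in place of code of your own. Each camera call takes 0.05 s, during which the arm holds its last target. There are 200 camera calls.

TASK

Fit the clean perforated support plate into the filter base on the middle neck of the manifold. It must not be fingered: take it off the drying rack on the flat lifter, carry it level, lay it in the recess, and press it gently with the flat of the lifter until it is fully home. Then stand the lifter on the bench again and leave everything else as it was.

Things in the scene. Friction and masses are not known exactly. Their poses are not given: they have to be found in the camera images.
- lifter: Cranked flat lifter, 110 g, standing upright on its own flat steel blade. Origin: underside of the blade, below the handle's axis; +z up the handle, +x along the blade. Blade 2.5 mm thick: heel plate 40 mm wide from x = -21 to +15 mm, then a tongue 20 mm wide from x = 15 mm to its square tip at x = 75 mm. Steel stem 12 x 8 mm between blade and handle.
- support_plate: The perforated stainless plate: round, 47 mm across, 5 mm thick, flat, many small holes, about 40 g, loose. Origin: centre of its underside, z up. It lies on the rails of one of the two places of the drying rack, underside 40 mm above the bench. It is still measured while it rides on the lifter.
- rack: White drying rack, fixed, 76 mm (x) by 170 mm (y). Origin: centre of its underside. Two places, at y = -45 and +45 mm: each a pair of rails along x (62 mm long, 6 mm thick, tops 40 mm above the bench) with a gap 32 mm wide and 34 mm deep between, open at the ends. One holds the perforated plate, the other the lid. The tongue goes in level along the rack's +x, under the plate.
- spare_lid: Spare lid, a bystander: plain steel disc 47 mm across, 3 mm thick, with a small black knob; lies on the other place of the rack. Origin: centre of its underside.
- manifold: Stainless vacuum manifold, fixed: a tube 50 mm thick, 330 mm long along its y, on feet, with three necks at y = -110, 0 and 110 mm, rims 100 mm above the bench. Outer necks closed by grey bungs 21 mm high. Origin: on the bench under the middle neck. The bung in the middle neck carries the steel filter base (see neck, gasket). Forcing: more than 16 N of the lifter on it or on the plate.
- neck (a point): Centre of the middle neck's rim; axes as the manifold's. The filter base stands on this axis, 66 mm across: round recess 51 mm across, mouth flared to 56 mm; facing -x, a lift-out notch 27 mm wide in the wall, its sill 9 mm below the base's rim. Its height varies with how deep the bung sits (sill 128 to 152 mm above the bench): not measured; feel for it. It gives 0.1 mm per N on the rubber.
- gasket (a joint): How far the dark grey gasket ring (50 mm outside, 33 inside, 3 thick) in the recess is pushed down, m: 0 as found, 0.003 fully home. Stiff fit: slides at about 6 N and stays where left. Its top, as found, is 9.8 mm below the base's rim, 0.8 mm below the notch's sill. A tongue resting on the sill clears it. Pressed home, the plate's top is 1.2 mm above the sill.
- amber_jar: Bystander: brown glass jar with black cap, 52 mm across, 85 mm high. Origin: centre of its underside.
- wash_bottle: Bystander: white wash bottle, 72 mm across, about 185 mm high with its bent spout. Origin: centre of its underside.
- dish: Bystander: low closed glass dish, 60 mm across, 12 mm high. Origin: centre of its underside.
- lifter_grip (a point): Place to hold the lifter: on the handle's axis, 80 mm above the blade's underside; axes as the lifter's. Wooden handle 24 mm (x) by 14 mm (y), from z = 50 to 116 mm. Grip it from above across the 14 mm, hard (about 60 N), or it swings in the fingers when the tongue is pressed.
- lifter_rest (a point): Point on top of the tongue over which a plate is best balanced: lifter x = 57 mm, z = 2.5 mm; axes as the lifter's.
Things that resemble listed ones, but are neither listed nor needed, are in the scene too. Leave any blue or turquoise look-alike of the lifter alone.

How it is judged:
By the outcome, as a careful person would: the job done as asked, in the order asked, and still so for the second after the job is handed in, with the robot touching nothing.
It also fails if it takes over 72 s, if anything falls off the work surface, if the arm or the gripper's body presses on something with over 40 N, if the wrist force passes 120 N, or if a joint passes its speed limit or range.

## Working session

There is one attempt and no reset: what is moved stays moved. The work goes in short steps, Python scripts to look and compute and a tool call to move; the robot and the scene stay as the last step left them, time stands still between calls to the robot, and variables do not carry over. Pictures are saved under pics/ and viewed, at most 13 in all, crops included, and the job is handed in when it is done.

Besides the shell and the picture viewer there is one more tool, called after "Emit:" as a command line: name --pt "numbers of a row" for each row, then --argument value for the rest. arm_command: Moves the arm, as the interface text tells. Shifts and turns lie within -1 to 1; 1 stands for 0.2 m of shift or pi rad of turn. Its arguments: {"type":"object","properties":{"increments":{"type":"array","items":{"type":"array","items":{"type":"number","minimum":-1,"maximum":1}}},"fingers":{"type":"number"},"force":{"type":"number"}},"required":["increments"]}

```bash
mkdir -p pics; cat > h.py <<'E'
import numpy as np, cv2, pickle
from plant import *
from scipy.spatial.transform import Rotation as R
def cam(n,save=None):
    c=read_camera(n); pickle.dump(c,open(n+'.pkl','wb'))
    if save: cv2.imwrite('pics/'+save,c['image'][:,:,::-1])
    return c
def ray(c,u,v):
    d=np.array([(u-c['cx'])/c['fx'],(v-c['cy'])/c['fy']]); s=d.copy()
    for _ in range(20): s=d/(1+c['k1']*(s@s))
    T=c['T']; return T[:3,3],T[:3,:3]@np.r_[s,1]
def onz(c,u,v,z):
    o,d=ray(c,u,v); return o+d*(z-o[2])/d[2]
def proj(c,p):
    T=c['T']; q=T[:3,:3].T@(np.array(p)-T[:3,3]); s=q[:2]/q[2]; s=s*(1+c['k1']*(s@s))
    return np.array([c['fx']*s[0]+c['cx'],c['fy']*s[1]+c['cy']])
E
python3 - <<'E'
from h import *
a=cam('scene','s0.png');b=cam('top','t0.png')
for c in(a,b): print(c['fx'],c['k1'],c['T'].round(3).tolist())
s=read_state();print(s)
E
```

```text
478.865624628761 -0.031418243611232695 [[0.075, 0.721, -0.689, 1.24], [0.997, -0.04, 0.066, -0.051], [0.02, -0.692, -0.722, 0.932], [0.0, 0.0, 0.0, 1.0]]
478.50142774711566 -0.13320585911872862 [[0.02, -0.997, 0.072, 0.371], [-1.0, -0.02, 0.002, 0.03], [-0.001, -0.073, -0.997, 1.492], [0.0, 0.0, 0.0, 1.0]]
{'t': 0.1, 'q': array([ 1.09761553e+00,  1.31080903e-01,  1.48921086e+00, -2.82356079e-06,
        1.52301815e+00, -8.54130066e-02]), 'dq': array([-1.12863832e-05, -1.82088027e-03, -1.64767886e-03,  3.94578751e-04,
       -1.44560660e-03,  1.90435112e-03]), 'joint_torque': array([ 1.21512177e-03, -5.61342859e+01, -4.93091297e+01,  7.70675205e-02,
        2.91774730e-02, -3.73329067e-05]), 'tool_pos': array([0.2267596 , 0.55526094, 0.40377269]), 'orientation': array([-6.05204135e-01, -3.08226675e+00,  2.59376872e-03]), 'force': array([-0.23215045,  0.11120475,  0.59997866]), 'wrist_torque': array([ 0.01762628,  0.01388527, -0.00982534]), 'gripper_force': 0.0, 'opening': 0.09317573412248702}
```

View pics/s0.png

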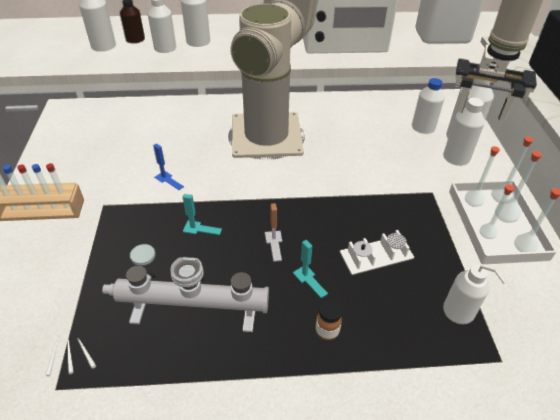

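View pics/t0.png

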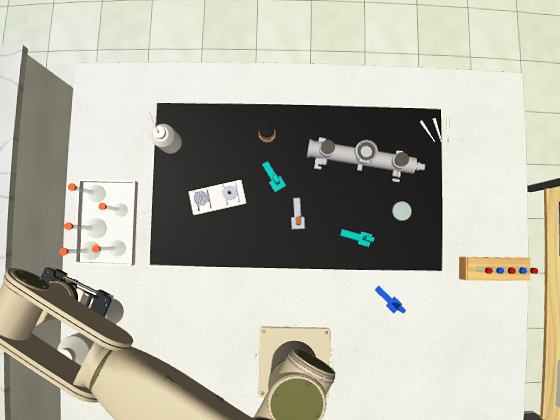

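The scene view shows the wooden-handled lifter at (274,215), with turquoise look-alikes at (190,205) and (307,255) and a blue one at (160,155). The perforated plate is at (397,240) and the knobbed lid at (361,248). In the top view the lifter is at (297,213), the plate at (201,198), the lid at (229,191) and the filter base at (366,152). I choose the wooden/steel lifter and the perforated disc.

```bash
python3 - <<'E'
from h import *
a=pickle.load(open('scene.pkl','rb'));b=pickle.load(open('top.pkl','rb'))
def crop(c,x,y,w,h,f): return cv2.resize(c['image'][y:y+h,x:x+w,::-1],None,fx=f,fy=f,interpolation=cv2.INTER_CUBIC)
o=np.zeros((600,800,3),np.uint8)
o[:300,:400]=crop(b,180,170,80,60,5)      # rack top
o[:300,400:]=crop(b,260,185,80,60,5)     # lifter
o[300:,:400]=crop(b,300,125,133,100,3)[:300,:399].repeat(1,0) if 0 else cv2.resize(b['image'][120:195,310:410,::-1],(400,300),interpolation=cv2.INTER_CUBIC)
o[300:,400:]=cv2.resize(a['image'][195:270,330:430,::-1],(400,300),interpolation=cv2.INTER_CUBIC)
cv2.imwrite('pics/c1.png',o)
im=b['image'].astype(int);g=im.min(2)
def roi(m,x,y,w,h):
    k=np.zeros(m.shape,np.uint8);k[y:y+h,x:x+w]=m[y:y+h,x:x+w]*255;return k
for nm,box,th in(('rack',(180,170,72,50),90),('lifter',(285,190,24,45),70)):
    k=roi(g>th,*box);cs,_=cv2.findContours(k,0,2);ct=max(cs,key=cv2.contourArea)
    print(nm,cv2.contourArea(ct),cv2.boxPoints(cv2.minAreaRect(ct)).round(1).tolist())
gray=cv2.cvtColor(b['image'],cv2.COLOR_RGB2GRAY)
print(im[200:222:3,297].tolist())
E
```

```text
rack 1294.0 [[187.10000610351562, 190.89999389648438], [240.89999389648438, 178.89999389648438], [246.3000030517578, 203.1999969482422], [192.5, 215.10000610351562]]
lifter 280.0 [[291.0, 197.0], [304.0, 197.0], [304.0, 229.0], [291.0, 229.0]]
[[208, 210, 220], [206, 208, 218], [206, 208, 217], [205, 206, 216], [203, 205, 215], [206, 211, 224], [197, 119, 54], [188, 115, 52]]
```

View pics/c1.png

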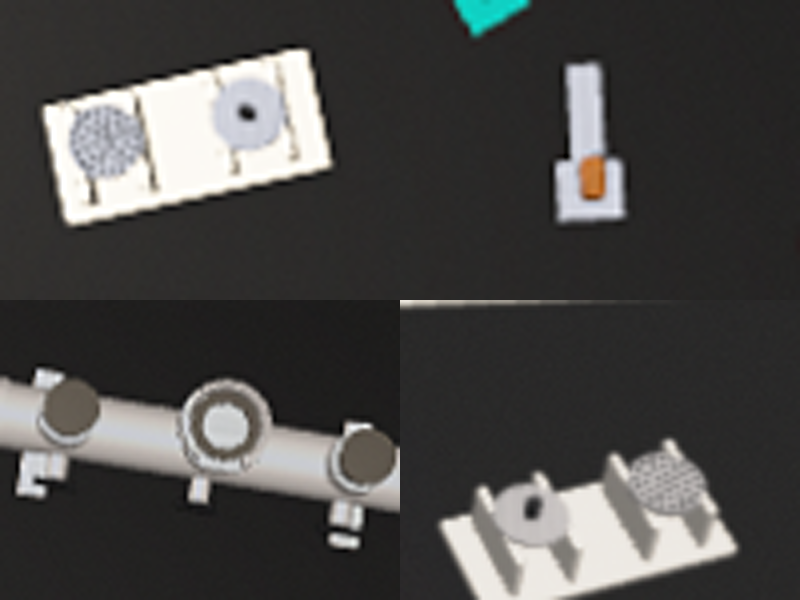

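The close crop confirms it: the perforated plate is on the rack's left place (top-view ~ (201,198)), with the lid on the right. The lifter has a wooden handle and a steel tongue pointing up-image (+x), and the filter base ring is at ~ (366,152) with its notch on the robot's side.

```bash
cat > m.py <<'E'
from h import *
b=pickle.load(open('top.pkl','rb'));a=pickle.load(open('scene.pkl','rb'))
im=b['image'].astype(float);g=im.min(2)
# rack
q=[[187.1,190.9],[240.9,178.9],[246.3,203.2],[192.5,215.1]]
P=np.array([onz(b,u,v,.006) for u,v in q]);print('rack c',P.mean(0).round(4),'lens',np.linalg.norm(P[0]-P[1]),np.linalg.norm(P[1]-P[2]))
y=P[0]-P[1]+P[3]-P[2];print('rack yaw deg',np.degrees(np.arctan2(y[1],y[0]))-90)
# lifter
t=[]
for r in range(200,214):
    w=g[r,285:312]>120; w=np.clip(g[r,285:312]-40,0,None);t.append(onz(b,(w*np.arange(285,312)).sum()/w.sum(),r,.0025))
t=np.array(t);f=np.polyfit(t[:,0],t[:,1],1);print('lifter yaw',np.degrees(np.arctan(f[0])),'tongue mid',t.mean(0))
col=g[190:235,297];rows=np.arange(190,235);w=(g[:,294:301].mean(1)>120);rr=np.where(w[190:206])[0][0]+190
v=g[190:206,294:300].mean(1);print(v.round());
wood=(im[...,0]-im[...,2]>60);wood[:200]=0;wood[235:]=0;wood[:,:285]=0;wood[:,312:]=0
ys,xs=np.where(wood);print('wood',xs.mean(),ys.mean(),len(xs),onz(b,xs.mean(),ys.mean(),.112))
hv=im.astype(np.uint8)
for nm,(x,y) in dict(b1=(327,146),b2=(401,159),base=(366,152),gask=(366,144)).items(): print(nm,im[y,x])
gm=g.mean()
def blob(nm,c,x0,y0,w,h,lo,hi,z):
    gg=c['image'].astype(float).max(2)[y0:y0+h,x0:x0+w];m=((gg>lo)&(gg<hi)).astype(np.uint8)
    n,L,S,C=cv2.connectedComponentsWithStats(m,connectivity=4);i=1+np.argmax(S[1:,4]);p=C[i]+[x0,y0]
    print(nm,p.round(1),S[i].tolist(),onz(c,*p,z).round(4));return p
blob('bung1',b,316,134,22,20,60,135,.121);blob('bung2',b,390,147,22,22,60,135,.121)
blob('gask',b,352,138,30,30,60,150,.13)
cir=cv2.HoughCircles(cv2.resize(cv2.cvtColor(b['image'],7)[130:175,345:390],None,fx=6,fy=6,interpolation=2),3,1,300,param1=80,param2=20,minRadius=55,maxRadius=85)
print('rim',cir/6+[345,130,0])
# plate
s=(im[...,2]-im[...,0]);m=((g[180:218,185:218]<225)&(g[180:218,185:218]>100)).astype(np.uint8);
cir=cv2.HoughCircles(cv2.resize(cv2.cvtColor(b['image'],7)[180:218,185:220],None,fx=6,fy=6,interpolation=2),3,1,300,param1=80,param2=15,minRadius=36,maxRadius=56)
p=(cir/6+[185,180,0])[0,0];print('plate',p,onz(b,*p[:2],.045))
E
python3 m.py
```

```text
rack c [0.5056 0.2504 0.006 ] lens 0.1734290224494649 0.07834509807500754
rack yaw deg 13.630222263696112
lifter yaw 3.9591597395387756 tongue mid [ 4.81070344e-01 -3.31687496e-04  2.50000000e-03]
[ 36.  36.  37.  36.  36.  36.  31.  73. 178. 207. 205. 204. 203. 202.
 206. 207.]
wood 298.025 220.1 40 [ 0.43369782 -0.00279503  0.112     ]
b1 [100.  92.  83.]
b2 [97. 89. 79.]
base [198. 201. 201.]
gask [94. 85. 76.]
bung1 [327.5 146.4] [5, 5, 17, 15, 164] [ 0.6493 -0.0846  0.121 ]
bung2 [401.4 158.8] [5, 4, 15, 16, 163] [ 0.618  -0.3017  0.121 ]
gask [366.2 150.3] [5, 4, 19, 20, 166] [ 0.6388 -0.1962  0.13  ]
rim [[[367.41666603 150.25        10.1833334 ]]]
plate [201.25       199.08333397   6.48333359] [0.49481865 0.29162056 0.045     ]
```

```bash
cat >> h.py <<'E'
def Rdown(yaw):  # tool z down, tool x along yaw (deg)
    c,s=np.cos(np.radians(yaw)),np.sin(np.radians(yaw)); return np.array([[c,s,0],[s,-c,0],[0,0,-1.]])
def pose():
    s=read_state(); return s,s['tool_pos'],R.from_rotvec(s['orientation']).as_matrix()
def plan(*wps):
    """wps: (pos, yaw) ; prints final increment of each call, from the measured pose on"""
    s,p,M=pose(); print('t',round(s['t'],2),'F',s['force'].round(2),'open',round(s['opening'],4),'pos',p.round(4),'yaw',np.degrees(np.arctan2(M[1,0],M[0,0])).round(2),'tilt',np.degrees(M[:2,2]).round(2))
    for q,yaw in wps:
        N=Rdown(yaw); print((M.T@(np.array(q)-p)/.2).round(3).tolist(),(R.from_matrix(M.T@N).as_rotvec()/np.pi).round(4).tolist()); p,M=np.array(q),N
def blade(x,y,z,yaw,lx=0.):  # TCP (tool x = -lifter x) so that lifter point lx on blade underside sits at x,y,z
    c,s=np.cos(np.radians(yaw)),np.sin(np.radians(yaw)); return ([x-lx*c,y-lx*s,z+.247],yaw+180)
E
python3 - <<'E'
from h import *
b=pickle.load(open('top.pkl','rb'));print(onz(b,297,197.5,.0025),onz(b,165,138,.1))
plan(([.30,.37,.40],184),([.37,.18,.40],184),([.434,-.003,.40],184),([.434,-.003,.30],184))
E
```

```text
[ 0.50929051 -0.00093146  0.0025    ] [0.6709272  0.39766389 0.1       ]
t 0.1 F [-0.23  0.11  0.6 ] open 0.0932 pos [0.2268 0.5553 0.4038] yaw 157.78 tilt [-0.04 -0.09]
[-0.689, -0.719, 0.02] [-0.0005, -0.0002, -0.1457]
[-0.283, -0.972, 0.0] [0.0, 0.0, 0.0]
[-0.255, -0.935, 0.0] [0.0, 0.0, 0.0]
[0.0, 0.0, 0.5] [0.0, 0.0, 0.0]
```

Emit:
arm_command --pt "-0.25 -0.25 0.02 0 0 -0.05" --pt "-0.45 -0.5 0.02 0 0 -0.1" --pt "-0.689 -0.719 0.02 0 0 -0.1457" --pt "-0.689 -0.719 0.02 0 0 -0.1457" --pt "-0.689 -0.719 0.02 0 0 -0.1457" --fingers -0.3

```text
t: 0.72
tool_pos: [0.3003, 0.3699, 0.4008]
orientation: [0.105, -3.14, -0.001]
force: [-0.6, -0.6, 0.1]
opening: 0.0607
gripper_force: 0.0
```

Emit:
arm_command --pt "-0.08 -0.28 0 0 0 0" --pt "-0.16 -0.55 0 0 0 0" --pt "-0.24 -0.82 0 0 0 0" --pt "-0.283 -0.972 0 0 0 0" --pt "-0.283 -0.972 0 0 0 0"

```text
t: 1.35
tool_pos: [0.3707, 0.18, 0.4008]
orientation: [-0.105, 3.14, 0.0]
force: [-0.2, 0.5, 0.1]
opening: 0.0606
gripper_force: 0.0
```

Emit:
arm_command --pt "-0.08 -0.28 0 0 0 0" --pt "-0.16 -0.55 0 0 0 0" --pt "-0.24 -0.82 0 0 0 0" --pt "-0.255 -0.935 0 0 0 0" --pt "-0.255 -0.935 0 0 0 0"

```text
t: 1.98
tool_pos: [0.4348, -0.0023, 0.4005]
orientation: [0.107, -3.139, -0.001]
force: [0.8, 0.1, 0.5]
opening: 0.0606
gripper_force: 0.0
```

Emit:
arm_command --pt "0 0 0.2 0 0 0" --pt "0 0 0.4 0 0 0" --pt "0 0 0.6 0 0 0" --pt "0 0 0.7 0 0 0" --pt "0 0 0.77 0 0 0"

```text
t: 2.6
tool_pos: [0.4338, -0.0007, 0.2455]
orientation: [0.113, -3.138, -0.001]
force: [-0.2, -0.5, 0.0]
opening: 0.0604
gripper_force: 0.0
```

Emit:
arm_command --pt "0 0 0 0 0 0" --pt "0 0 0 0 0 0" --pt "0 0 0 0 0 0" --pt "0 0 0 0 0 0" --pt "0 0 0 0 0 0" --fingers 0.4 --force 10

```text
t: 3.22
tool_pos: [0.4342, -0.0028, 0.2471]
orientation: [-0.109, 3.139, -0.0]
force: [0.6, -0.9, -0.4]
opening: 0.0277
gripper_force: 0.0
```

Emit:
arm_command --pt "0 0 0 0 0 0" --pt "0 0 0 0 0 0" --pt "0 0 0 0 0 0" --pt "0 0 0 0 0 0" --pt "0 0 0 0 0 0" --fingers 1 --force 60

```text
t: 3.85
tool_pos: [0.434, -0.0028, 0.2467]
orientation: [0.11, -3.14, 0.0]
force: [-0.5, -0.7, 0.7]
opening: 0.0136
gripper_force: 60.0
```

```bash
python3 - <<'E'
from h import *
plan(); cam('top');cam('scene')
exec(open('m.py').read().split('# lifter')[1].split("hv=")[0].replace("t=[]","b=pickle.load(open('top.pkl','rb'));im=b['image'].astype(float);g=im.min(2);t=[]",1))
E
```

```text
t 3.85 F [-0.5  -0.67  0.65] open 0.0136 pos [ 0.434  -0.0028  0.2467] yaw -175.99 tilt [-0.01 -0.01]
lifter yaw 2.2136689430045147 tongue mid [ 0.48114137 -0.00390167  0.0025    ]
[ 35.  34.  71. 102. 114. 121. 128. 135. 141. 146. 150. 155. 158. 161.
 164. 167.]
wood nan nan 0 [nan nan nan]<string>:9: RuntimeWarning: Mean of empty slice.
  ret = ret.dtype.type(ret / rcount)
```

```bash
python3 - <<'E'
from h import *
plan(blade(.434,-.003,.12,4),blade(.40,.13,.12,13.6),blade(.3735,.263,.12,13.6),blade(.3735,.263,.026,13.6))
E
```

```text
t 3.95 F [-0.09 -0.65  0.36] open 0.0139 pos [ 0.434  -0.0027  0.2467] yaw -176.0 tilt [-0. -0.]
[0.0, -0.001, -0.601] [-0.0, -0.0, 0.0]
[0.123, 0.675, 0.0] [0.0, 0.0, -0.0533]
[-0.028, 0.678, 0.0] [0.0, 0.0, 0.0]
[0.0, 0.0, 0.47] [0.0, 0.0, 0.0]
```

Emit:
arm_command --pt "0 0 -0.1 0 0 0" --pt "0 0 -0.25 0 0 0" --pt "0 0 -0.4 0 0 0" --pt "0 0 -0.53 0 0 0" --pt "0 0 -0.6 0 0 0"

```text
t: 4.58
tool_pos: [0.4343, -0.0027, 0.3681]
orientation: [-0.11, 3.138, -0.0]
force: [0.7, 0.2, -1.3]
opening: 0.0139
gripper_force: 60.0
```

Emit:
arm_command --pt "0.02 0.1 0 0 0 -0.01" --pt "0.05 0.25 0 0 0 -0.02" --pt "0.08 0.42 0 0 0 -0.033" --pt "0.11 0.58 0 0 0 -0.045" --pt "0.123 0.675 0 0 0 -0.0533"

```text
t: 5.2
tool_pos: [0.3994, 0.1315, 0.3659]
orientation: [0.375, -3.118, -0.0]
force: [0.4, -0.4, -1.0]
opening: 0.0138
gripper_force: 60.0
```

Emit:
arm_command --pt "0 0.15 0 0 0 0" --pt "-0.01 0.33 0 0 0 0" --pt "-0.02 0.5 0 0 0 0" --pt "-0.028 0.63 0 0 0 0" --pt "-0.028 0.678 0 0 0 0"

```text
t: 5.82
tool_pos: [0.3731, 0.2643, 0.3659]
orientation: [0.375, -3.118, 0.001]
force: [0.6, -0.6, -1.1]
opening: 0.0137
gripper_force: 60.0
```

Emit:
arm_command --pt "0 0 0.1 0 0 0" --pt "0 0 0.22 0 0 0" --pt "0 0 0.34 0 0 0" --pt "0 0 0.43 0 0 0" --pt "0 0 0.47 0 0 0"

```text
t: 6.45
tool_pos: [0.3734, 0.2628, 0.2714]
orientation: [0.371, -3.118, 0.001]
force: [0.9, -0.4, -0.2]
opening: 0.0137
gripper_force: 60.0
```

```bash
python3 - <<'E'
from h import *
plan(); b=cam('top');a=cam('scene')
o=np.zeros((600,800,3),np.uint8)
o[:,:400]=cv2.resize(b['image'][170:260,175:235,::-1],(400,600),interpolation=2)
o[:,400:]=cv2.resize(a['image'][180:270,360:420,::-1],(400,600),interpolation=2)
cv2.imwrite('pics/c2.png',o)
for n,c in(('top',b),('scene',a)):
  for x,y,z in((.3735,.263,.026),):
    d=np.array([np.cos(np.radians(13.6)),np.sin(np.radians(13.6)),0]);e=np.array([-d[1],d[0],0])
    print(n,[ (proj(c,np.array([x,y,z+.0025])+.075*d+k*e)).round(1).tolist() for k in(-.01,.01)])
E
```

```text
t 6.45 F [ 0.85 -0.43 -0.15] open 0.0137 pos [0.3734 0.2628 0.2714] yaw -166.42 tilt [-0.1  -0.06]
top [[208.4, 214.6], [202.1, 216.0]]
scene [[381.1, 229.9], [388.2, 228.2]]
```

View pics/c2.png

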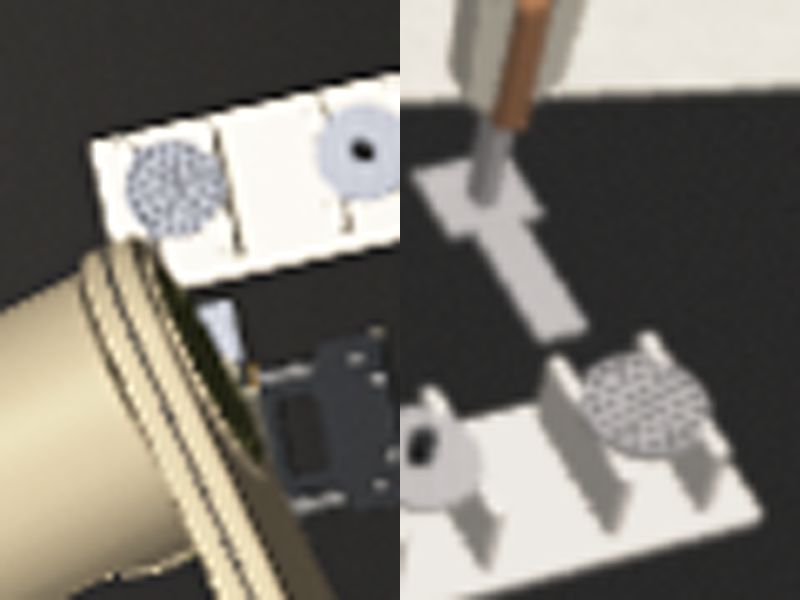

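The tongue tip is seen just before the rack: top view about (207,215), scene about (385,230). The plate is at (201.4,198.2) in the top view and (396.7,240.5) in the scene view, so I compute the relative offset.

```bash
python3 - <<'E'
from h import *
a=pickle.load(open('scene.pkl','rb'));b=pickle.load(open('top.pkl','rb'))
d=np.array([np.cos(np.radians(13.6)),np.sin(np.radians(13.6)),0]);e=np.array([-d[1],d[0],0])
for n,c,t,p in(('top',b,(207.1,215.4),(201.4,198.2)),('sc',a,(385,230),(396.75,240.5))):
    T=onz(c,*t,.0285);P=onz(c,*p,.045);print(n,T.round(4),P.round(4),'along,lat',(P-T)@d,(P-T)@e)
# rail ends facing robot, scene: tops z=.04
for u,v in((557,362),(650,340)): 
    q=onz(a,360+(u-400)/6.667,180+v/6.667,.04);T=onz(a,385,230,.0285);print((q-T)@d,(q-T)@e)
print(blade(.3735,.263,.026,13.6,-.075))
# neck in scene: ring
g=cv2.cvtColor(a['image'],7)
E
```

```text
top [0.4462 0.2748 0.0285] [0.4975 0.2913 0.045 ] along,lat 0.05371303864994847 0.003910686453350233
sc [0.4495 0.2807 0.0285] [0.4998 0.2962 0.045 ] along,lat 0.05251725823864813 0.003159150804549201
0.020810554039402452 -0.016365227790940323
0.021066077013797674 0.022354797194210102
([np.float64(0.446397075043391), np.float64(0.2806356584826943), 0.273], 193.6)
```

Emit:
arm_command --pt "0 0.0165 0 0 0 0" --pt "-0.08 0.0165 0 0 0 0" --pt "-0.18 0.0165 0 0 0 0" --pt "-0.29 0.0165 0 0 0 0" --pt "-0.355 0.0165 0 0 0 0"

```text
t: 7.18
tool_pos: [0.443, 0.2838, 0.2738]
orientation: [-0.372, 3.118, 0.001]
force: [-0.2, 0.1, -2.5]
opening: 0.0138
gripper_force: 60.0
```

Emit:
arm_command --pt "0 0 -0.01 0 0 0" --pt "0 0 -0.025 0 0 0" --pt "0 0 -0.045 0 0 0" --pt "0 0 -0.055 0 0 0" --pt "0 0 -0.065 0 0 0"

```text
t: 7.8
tool_pos: [0.4417, 0.2832, 0.286]
orientation: [-0.372, 3.119, 0.0]
force: [-0.2, 0.7, -2.3]
opening: 0.0134
gripper_force: 60.0
```

Emit:
arm_command --pt "0 0 -0.005 0 0 0" --pt "0 0 -0.015 0 0 0" --pt "0 0 -0.03 0 0 0" --pt "0 0 -0.045 0 0 0" --pt "0 0 -0.05 0 0 0"

```text
t: 8.43
tool_pos: [0.442, 0.2833, 0.2961]
orientation: [-0.372, 3.119, 0.0]
force: [-0.2, -0.2, -1.3]
opening: 0.0132
gripper_force: 60.0
```

```bash
python3 - <<'E'
from h import *
plan(); b=cam('top');a=cam('scene')
o=np.zeros((600,800,3),np.uint8)
o[:,:400]=cv2.resize(b['image'][170:260,175:235,::-1],(400,600),interpolation=2)
o[:,400:]=cv2.resize(a['image'][180:270,360:420,::-1],(400,600),interpolation=2)
cv2.imwrite('pics/c3.png',o)
E
```

```text
t 8.43 F [-0.16 -0.18 -1.27] open 0.0132 pos [0.442  0.2833 0.2961] yaw -166.4 tilt [0.02 0.01]
```

View pics/c3.png

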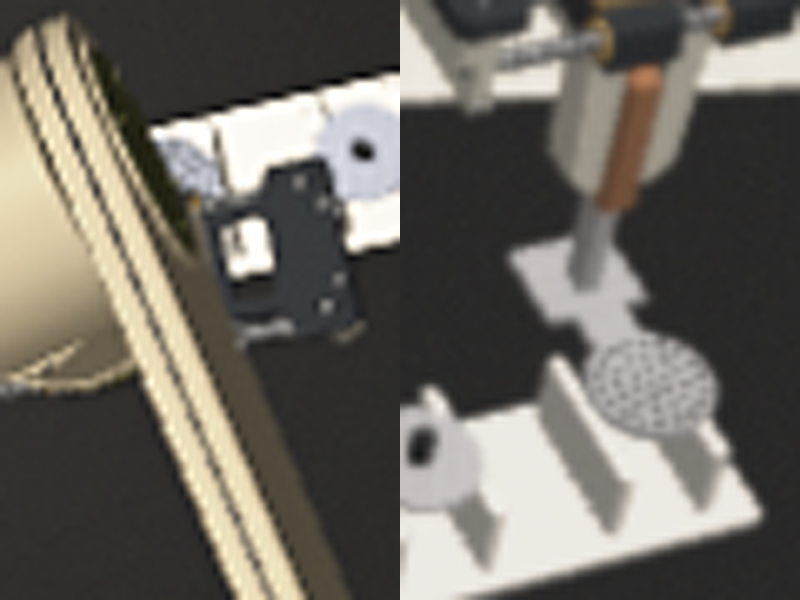

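The plate rides centred on the tongue (scene (398,238)), clear of the rails. Next I lift it and carry it toward the manifold.

```bash
python3 - <<'E'
from h import *
a=pickle.load(open('scene.pkl','rb'))
s,p,M=pose();P=onz(a,397.95,238.05,.0569);D=P[:2]-p[:2]-[.003,0];print('plate in lifter',D@-M[:2,0],D@M[:2,1])
A=np.array([.442,.2833]);B=np.array([.5756,-.1852])
L=[(blade(.442,.2833,.20,13.6))]
for f in(.222,.5,.778,1): q=A+(B-A)*f; L.append(blade(q[0],q[1],.20,13.6-21.8*f))
plan(*L)
E
```

```text
plate in lifter 0.05873384820266282 -0.0008143090369565482
t 8.53 F [ 0.53  0.5  -0.92] open 0.0141 pos [0.4419 0.2833 0.296 ] yaw -166.4 tilt [0.02 0.01]
[-0.001, 0.0, -0.755] [0.0, 0.0001, -0.0]
[-0.022, -0.54, 0.0] [0.0, 0.0, 0.0269]
[-0.084, -0.672, 0.0] [0.0, 0.0, 0.0337]
[-0.155, -0.659, 0.0] [0.0, 0.0, 0.0337]
[-0.179, -0.51, 0.0] [0.0, 0.0, 0.0269]
```

Emit:
arm_command --pt "0 0 -0.08 0 0 0" --pt "0 0 -0.24 0 0 0" --pt "0 0 -0.45 0 0 0" --pt "0 0 -0.65 0 0 0" --pt "0 0 -0.755 0 0 0"

```text
t: 9.15
tool_pos: [0.442, 0.2833, 0.451]
orientation: [-0.372, 3.115, 0.002]
force: [0.9, 0.2, -1.5]
opening: 0.0141
gripper_force: 60.0
```

Emit:
arm_command --pt "-0.002 -0.05 0 0 0 0.003" --pt "-0.006 -0.15 0 0 0 0.008" --pt "-0.01 -0.27 0 0 0 0.0135" --pt "-0.016 -0.4 0 0 0 0.02" --pt "-0.022 -0.54 0 0 0 0.0269"

```text
t: 9.78
tool_pos: [0.4714, 0.1779, 0.4453]
orientation: [0.238, -3.13, 0.001]
force: [-0.0, -0.8, -1.5]
opening: 0.0139
gripper_force: 60.0
```

Emit:
arm_command --pt "-0.017 -0.134 0 0 0 0.0067" --pt "-0.034 -0.269 0 0 0 0.0135" --pt "-0.05 -0.403 0 0 0 0.0202" --pt "-0.067 -0.538 0 0 0 0.027" --pt "-0.084 -0.672 0 0 0 0.0337"

```text
t: 10.4
tool_pos: [0.5084, 0.0475, 0.4453]
orientation: [0.072, -3.139, 0.0]
force: [0.8, 0.0, -1.0]
opening: 0.0136
gripper_force: 60.0
```

Emit:
arm_command --pt "-0.031 -0.132 0 0 0 0.0067" --pt "-0.062 -0.264 0 0 0 0.0135" --pt "-0.093 -0.395 0 0 0 0.0202" --pt "-0.124 -0.527 0 0 0 0.027" --pt "-0.155 -0.659 0 0 0 0.0337"

```text
t: 11.02
tool_pos: [0.5454, -0.0826, 0.4452]
orientation: [-0.095, -3.138, -0.0]
force: [1.7, 0.3, -1.5]
opening: 0.0137
gripper_force: 60.0
```

Emit:
arm_command --pt "-0.05 -0.14 0 0 0 0.0074" --pt "-0.095 -0.27 0 0 0 0.0142" --pt "-0.135 -0.385 0 0 0 0.0203" --pt "-0.165 -0.47 0 0 0 0.0248" --pt "-0.179 -0.51 0 0 0 0.0269"

```text
t: 11.65
tool_pos: [0.5756, -0.1861, 0.4463]
orientation: [-0.227, -3.133, -0.0]
force: [-0.8, 0.1, -0.8]
opening: 0.0139
gripper_force: 60.0
```

```bash
python3 - <<'E'
from h import *
plan(); b=cam('top');a=cam('scene')
o=np.zeros((600,800,3),np.uint8)
o[:,:400]=cv2.resize(b['image'][120:195,340:390,::-1],(400,600),interpolation=2)
o[:,400:]=cv2.resize(a['image'][225:300,165:215,::-1],(400,600),interpolation=2)
cv2.imwrite('pics/c4.png',o)
E
```

```text
t 11.65 F [-0.81  0.14 -0.84] open 0.0139 pos [ 0.5756 -0.1861  0.4463] yaw 171.71 tilt [-0.04  0.02]
```

View pics/c4.png

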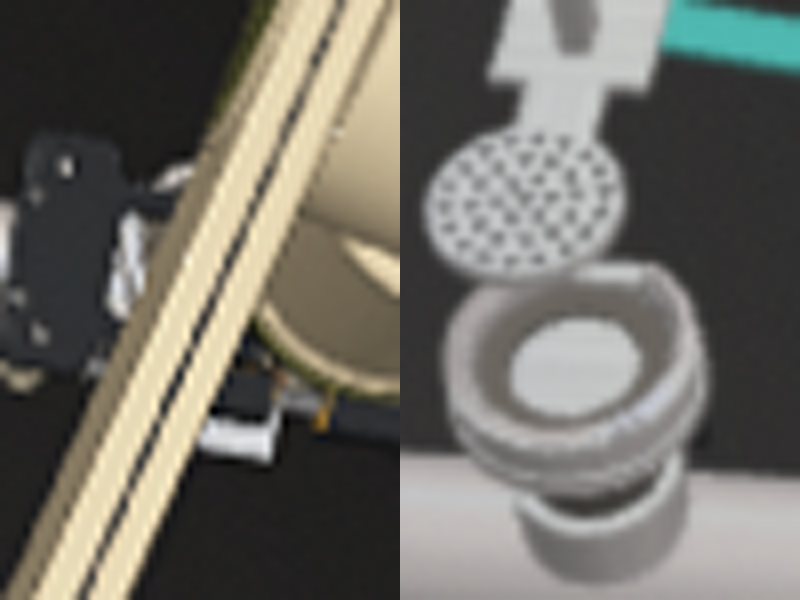

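The scene view shows the plate level and centred at about (180.6,250.4). Below it is the base rim, centred at about (187,270.4), with its notch toward the robot; the top view is blocked by the arm.

```bash
cat > n.py <<'E'
from h import *
a=pickle.load(open('scene.pkl','rb'))
s,p,M=pose(); d=-M[:,0];e=M[:,1]
K=p+.0587*d-.0008*e; zp=p[2]-.2467+.0075
P=onz(a,165+125/8,225+203/8,zp);bias=P-K;print('kin plate',K[:2].round(4),'seen',P.round(4),'bias',bias[:2].round(4))
c0=cv2.imread('pics/t0.png');b=read_camera('top')
o1,d1=ray(b,366.5,150.3);o2,d2=ray(a,165+177/8,225+364/8)
A=np.c_[d1,-d2];t=np.linalg.lstsq(A,o2-o1,rcond=None)[0];print('tri',o1+d1*t[0],o2+d2*t[1])
for z in(.137,.145,.15,.155,.161): print(z,'rim scene',onz(a,165+177/8,225+364/8,z).round(4),'top',onz(b,366.5,150.3,z).round(4),'gask sc',onz(a,165+176/8,225+367/8,z-.0098).round(4))
print(np.linalg.norm(onz(a,165+45/8,225+364/8,.15)-onz(a,165+308/8,225+364/8,.15)))
print('axis',[proj(a,(.634,-.1935,z)).round(1) for z in(.1,.13,.15)])
E
python3 n.py
```

```text
kin plate [ 0.6336 -0.1949] seen [ 0.6358 -0.1957  0.2073] bias [ 0.0022 -0.0009]
tri [ 0.63616365 -0.19487693  0.14339616] [ 0.63612274 -0.1914031   0.1428083 ]
0.137 rim scene [ 0.6317 -0.1924  0.137 ] top [ 0.6374 -0.1959  0.137 ] gask sc [ 0.6251 -0.1944  0.1272]
0.145 rim scene [ 0.6378 -0.191   0.145 ] top [ 0.6358 -0.1946  0.145 ] gask sc [ 0.6313 -0.193   0.1352]
0.15 rim scene [ 0.6416 -0.1901  0.15  ] top [ 0.6349 -0.1938  0.15  ] gask sc [ 0.6351 -0.1921  0.1402]
0.155 rim scene [ 0.6455 -0.1892  0.155 ] top [ 0.6339 -0.1929  0.155 ] gask sc [ 0.6389 -0.1912  0.1452]
0.161 rim scene [ 0.65   -0.1882  0.161 ] top [ 0.6327 -0.1919  0.161 ] gask sc [ 0.6435 -0.1901  0.1512]
0.06639763266669078
axis [array([188.8, 282. ]), array([187. , 273.5]), array([185.7, 267.6])]
```

```bash
python3 - <<'E'
from h import *
s,p,M=pose(); plan(([p[0]+.0024,p[1]+.0049,.2467+.168],171.8))
E
```

```text
t 11.8 F [ 0.99  0.74 -0.71] open 0.0135 pos [ 0.5756 -0.185   0.4466] yaw 171.78 tilt [-0.02  0.02]
[-0.008, 0.026, 0.159] [0.0001, -0.0001, -0.0001]
```

Emit:
arm_command --pt "0 0.005 0.02 0 0 0" --pt "-0.004 0.012 0.06 0 0 0" --pt "-0.008 0.018 0.11 0 0 0" --pt "-0.008 0.022 0.145 0 0 0" --pt "-0.008 0.022 0.159 0 0 0"

```text
t: 12.42
tool_pos: [0.5776, -0.1807, 0.4139]
orientation: [-0.225, -3.132, -0.001]
force: [0.1, -0.0, -1.4]
opening: 0.0134
gripper_force: 60.0
```

Emit:
arm_command --pt "0 0 0 0 0 0" --pt "0 0 0 0 0 0" --pt "0 0 0 0 0 0" --pt "0 0 0 0 0 0" --pt "0 0 0 0 0 0"

```text
t: 13.05
tool_pos: [0.5777, -0.181, 0.415]
orientation: [0.225, 3.133, -0.0]
force: [-0.5, -0.5, -1.1]
opening: 0.0135
gripper_force: 60.0
```

```bash
python3 - <<'E'
from h import *
plan(); a=cam('scene')
o=cv2.resize(a['image'][230:290,155:225,::-1],(700,600),interpolation=2)
cv2.imwrite('pics/c5.png',o)
E
```

```text
t 13.05 F [-0.45 -0.52 -1.06] open 0.0135 pos [ 0.5777 -0.181   0.415 ] yaw 171.78 tilt [ 0.01 -0.01]
```

View pics/c5.png

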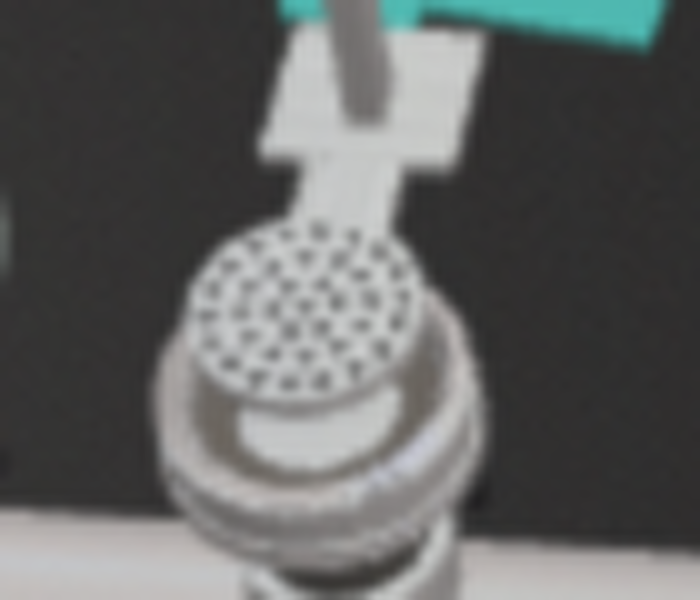

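```bash
python3 - <<'E'
from h import *
a=pickle.load(open('scene.pkl','rb'));b=pickle.load(open('top.pkl','rb'))
s,p,M=pose(); d=-M[:,0];e=M[:,1];print(p)
K=p+.058*d-.0008*e;P=onz(a,185.7,260.9,p[2]-.2467+.0075);bi=P-K;print('plate kin',K,'bias',bi)
for z in np.arange(.128,.155,.004): print(z.round(3),(onz(a,187,270.65,z)-bi)[:2].round(4),(onz(b,366.3,150.3,z)+[.0002,.0055,0])[:2].round(4))
E
```

```text
[ 0.57772238 -0.180967    0.41501787]
plate kin [ 0.63501305 -0.1900455   0.41502352] bias [ 2.28916119e-03  1.39041593e-04 -2.39205654e-01]
0.128 [ 0.6229 -0.1944] [ 0.6394 -0.1914]
0.132 [ 0.6259 -0.1937] [ 0.6386 -0.1907]
0.136 [ 0.629 -0.193] [ 0.6378 -0.19  ]
0.14 [ 0.6321 -0.1923] [ 0.637  -0.1894]
0.144 [ 0.6351 -0.1916] [ 0.6362 -0.1887]
0.148 [ 0.6382 -0.1908] [ 0.6354 -0.188 ]
0.152 [ 0.6412 -0.1901] [ 0.6347 -0.1874]
```

Emit:
arm_command --pt "-0.005 0 0.01 0 0 0" --pt "-0.005 0 0.025 0 0 0" --pt "-0.005 0 0.04 0 0 0" --pt "-0.005 0 0.052 0 0 0" --pt "-0.005 0 0.06 0 0 0"

```text
t: 13.72
tool_pos: [0.5787, -0.1811, 0.4026]
orientation: [-0.225, -3.133, -0.0]
force: [0.2, 0.4, -1.4]
opening: 0.0136
gripper_force: 60.0
```

Emit:
arm_command --pt "0 0 0.005 0 0 0" --pt "0 0 0.01 0 0 0" --pt "0 0 0.015 0 0 0" --pt "0 0 0.02 0 0 0" --pt "0 0 0.02 0 0 0"

```text
t: 14.35
tool_pos: [0.5787, -0.1811, 0.3988]
orientation: [-0.225, -3.133, -0.0]
force: [-0.2, 0.3, -1.0]
opening: 0.0139
gripper_force: 60.0
```

```bash
python3 - <<'E'
from h import *
plan(); a=cam('scene')
o=cv2.resize(a['image'][230:290,155:225,::-1],(700,600),interpolation=2)
cv2.imwrite('pics/c6.png',o)
E
```

```text
t 14.35 F [-0.2   0.26 -1.02] open 0.0139 pos [ 0.5787 -0.1811  0.3988] yaw 171.79 tilt [-0.01  0.  ]
```

View pics/c6.png

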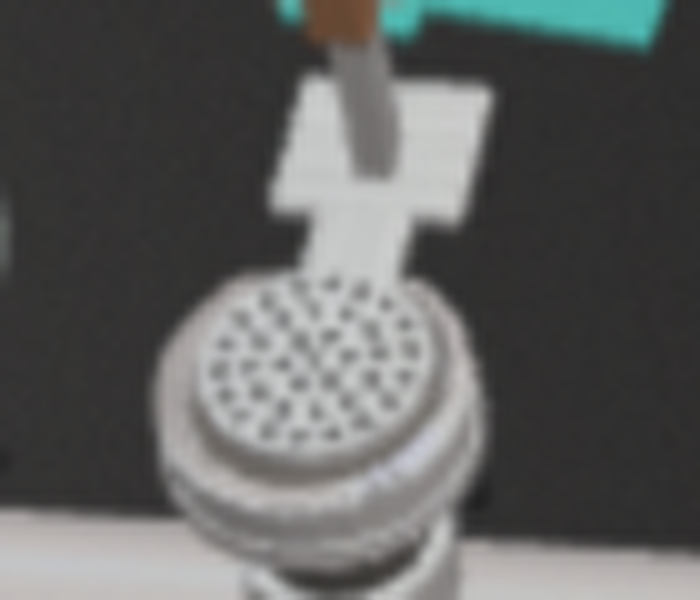

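The plate now sits in the mouth of the base, laterally centred (plate 200–437, rim 157–485 in the crop). I check the fore-aft centring by a circle fit of the rim silhouette.

```bash
python3 - <<'E'
from h import *
from scipy.optimize import least_squares
a=pickle.load(open('scene.pkl','rb'));g=cv2.cvtColor(a['image'],7).astype(float)
bi=np.array([.0023,.0001,0])
pts=[]
for r in range(256,273):
    row=g[r,160:215]; i=np.where(row>100)[0]
    if len(i)<5: continue
    l,h=i[0],i[-1]
    ul=l-(row[l]-100)/(row[l]-row[l-1]);uh=h+(row[h]-100)/(row[h]-row[h+1])
    pts.append((r,ul+160,uh+160))
print([(r,round(l,1),round(h,1)) for r,l,h in pts])
q=[(l,r) for r,l,h in pts if 259<=r<=268]+[(h,r) for r,l,h in pts if 259<=r<=268]
for z in(.145,.15,.155,.16):
    W=np.array([onz(a,u,v,z)-bi for u,v in q])[:,:2]
    f=least_squares(lambda c:np.hypot(*(W-c).T)-.033,W.mean(0));print(z,f.x.round(4),'rms mm',1e3*np.sqrt(np.mean(f.fun**2)).round(5))
s,p,M=pose();print('plate',(p-.058*M[:,0]-.0008*M[:,1])[:2])
E
```

```text
[(256, np.float64(184.2), np.float64(195.1)), (257, np.float64(179.0), np.float64(195.1)), (258, np.float64(176.9), np.float64(197.4)), (259, np.float64(175.8), np.float64(198.6)), (260, np.float64(174.6), np.float64(199.5)), (261, np.float64(173.6), np.float64(200.4)), (262, np.float64(172.6), np.float64(200.9)), (263, np.float64(171.9), np.float64(201.4)), (264, np.float64(171.2), np.float64(201.5)), (265, np.float64(170.6), np.float64(201.8)), (266, np.float64(170.4), np.float64(202.4)), (267, np.float64(170.2), np.float64(202.4)), (268, np.float64(169.9), np.float64(202.7)), (269, np.float64(169.9), np.float64(202.8)), (270, np.float64(169.9), np.float64(203.0)), (271, np.float64(170.0), np.float64(203.0)), (272, np.float64(170.1), np.float64(203.1))]
0.145 [ 0.6288 -0.1939] rms mm 0.41
0.15 [ 0.6331 -0.1931] rms mm 0.41
0.155 [ 0.6374 -0.1922] rms mm 0.43
0.16 [ 0.6417 -0.1913] rms mm 0.48000000000000004
plate [ 0.63597476 -0.19018588]
```

Emit:
arm_command --pt "0 -0.004 0 0 0 0" --pt "0 -0.004 0.006 0 0 0" --pt "0 -0.004 0.012 0 0 0" --pt "0 -0.004 0.018 0 0 0" --pt "0 -0.004 0.02 0 0 0"

```text
t: 15.02
tool_pos: [0.5786, -0.1819, 0.3947]
orientation: [-0.225, -3.133, -0.0]
force: [-0.1, -0.0, -1.2]
opening: 0.0138
gripper_force: 60.0
```

Emit:
arm_command --pt "0 0 0.003 0 0 0" --pt "0 0 0.006 0 0 0" --pt "0 0 0.009 0 0 0" --pt "0 0 0.01 0 0 0" --pt "0 0 0.01 0 0 0"

```text
t: 15.65
tool_pos: [0.5786, -0.1819, 0.3929]
orientation: [-0.225, -3.134, 0.0]
force: [0.3, 0.5, -1.5]
opening: 0.0138
gripper_force: 60.0
```

```bash
python3 - <<'E'
from h import *
plan(); f=[]
for _ in range(4): cam('scene'); f.append(read_state()['force'])
print(np.mean(f,0), read_state()['wrist_torque'],read_state()['tool_pos'])
a=pickle.load(open('scene.pkl','rb'))
o=cv2.resize(a['image'][230:290,155:225,::-1],(700,600),interpolation=2)
cv2.imwrite('pics/c7.png',o)
E
```

```text
t 15.65 F [ 0.28  0.52 -1.47] open 0.0138 pos [ 0.5786 -0.1819  0.3929] yaw 171.78 tilt [-0. -0.]
[-0.08003445  0.22204777 -1.54006404] [ 0.06587249  0.04067664 -0.04041984] [ 0.5785985  -0.18190083  0.39299589]
```

Emit:
arm_command --pt "0 0 0.0025 0 0 0" --pt "0 0 0.005 0 0 0" --pt "0 0 0.005 0 0 0" --pt "0 0 0.005 0 0 0" --pt "0 0 0.005 0 0 0"

```text
t: 16.48
tool_pos: [0.5786, -0.1819, 0.3919]
orientation: [-0.225, -3.133, -0.0]
force: [0.0, -0.4, -1.7]
opening: 0.0135
gripper_force: 60.0
```

Emit:
arm_command --pt "0 0 0.0025 0 0 0" --pt "0 0 0.005 0 0 0" --pt "0 0 0.005 0 0 0" --pt "0 0 0.005 0 0 0" --pt "0 0 0.005 0 0 0"

```text
t: 17.1
tool_pos: [0.5786, -0.1819, 0.3909]
orientation: [0.225, 3.134, -0.0]
force: [-0.3, 0.8, -1.4]
opening: 0.0136
gripper_force: 60.0
```

```bash
python3 - <<'E'
from h import *
plan(); f=[];w=[]
for _ in range(4): cam('scene'); f.append(read_state()['force']);w.append(read_state()['wrist_torque'])
print(np.mean(f,0), np.mean(w,0))
E
```

```text
t 17.1 F [-0.3   0.78 -1.36] open 0.0136 pos [ 0.5786 -0.1819  0.3909] yaw 171.78 tilt [ 0. -0.]
[-0.04028597  0.06775988 -0.78844001] [0.05946917 0.06324256 0.00823094]
```

Emit:
arm_command --pt "0 0 0.0015 0 0 0" --pt "0 0 0.003 0 0 0" --pt "0 0 0.003 0 0 0" --pt "0 0 0.003 0 0 0" --pt "0 0 0.003 0 0 0"

```text
t: 17.92
tool_pos: [0.5786, -0.1819, 0.3905]
orientation: [0.225, 3.133, -0.0]
force: [-1.9, -0.4, 2.1]
opening: 0.0136
gripper_force: 60.0
```

```bash
cat > f.py <<'E'
from h import *
plan(); f=[];w=[]
for _ in range(4): cam('scene'); f.append(read_state()['force']);w.append(read_state()['wrist_torque'])
print(np.mean(f,0).round(2), np.mean(w,0).round(3))
E
python3 f.py
```

```text
t 17.93 F [-1.95 -0.35  2.13] open 0.0136 pos [ 0.5786 -0.1819  0.3905] yaw 171.79 tilt [ 0.01 -0.01]
[-2.17  0.04  2.77] [0.116 0.425 0.014]
```

```bash
python3 - <<'E'
from h import *
a=pickle.load(open('scene.pkl','rb'))
o=cv2.resize(a['image'][230:290,155:225,::-1],(700,600),interpolation=2)
cv2.imwrite('pics/c8.png',o)
E
```

```text
(no output)
```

View pics/c8.png

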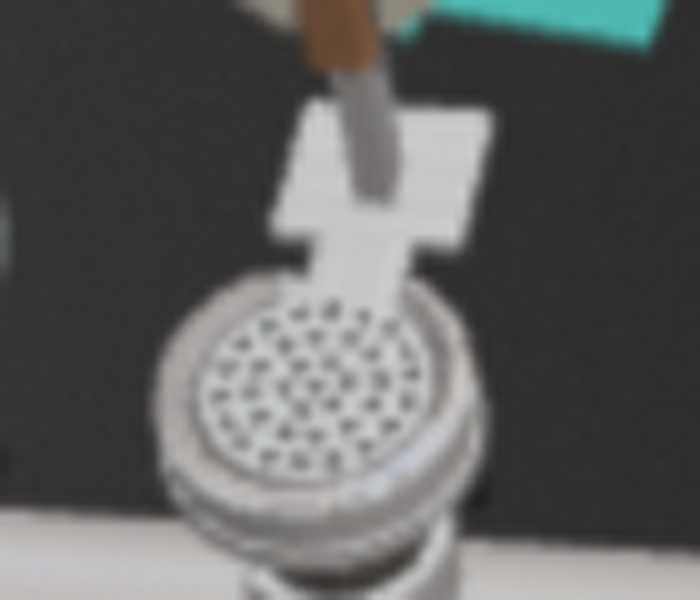

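The plate lies inside the recess, well clear all round (plate centre crop (318,387)), and the tongue is in the notch and on the sill. I unload slightly and withdraw straight back.

Emit:
arm_command --pt "0 0 -0.002 0 0 0" --pt "0.02 0 -0.002 0 0 0" --pt "0.045 0 -0.002 0 0 0" --pt "0.075 0 -0.002 0 0 0" --pt "0.1 0 -0.002 0 0 0"

```text
t: 18.75
tool_pos: [0.5584, -0.179, 0.3908]
orientation: [0.225, 3.133, 0.0]
force: [2.0, 0.4, 0.1]
opening: 0.0137
gripper_force: 60.0
```

Emit:
arm_command --pt "0.03 0 0 0 0 0" --pt "0.07 0 0 0 0 0" --pt "0.12 0 0 0 0 0" --pt "0.17 0 0 0 0 0" --pt "0.22 0 0 0 0 0"

```text
t: 19.38
tool_pos: [0.5143, -0.1726, 0.3904]
orientation: [-0.225, -3.133, -0.0]
force: [0.5, 0.3, -1.9]
opening: 0.0133
gripper_force: 60.0
```

```bash
python3 f.py; python3 - <<'E'
from h import *
a=pickle.load(open('scene.pkl','rb'))
o=cv2.resize(a['image'][230:290,155:225,::-1],(700,600),interpolation=2)
cv2.imwrite('pics/c9.png',o)
E
```

```text
t 19.38 F [ 0.5   0.32 -1.86] open 0.0133 pos [ 0.5143 -0.1726  0.3904] yaw 171.78 tilt [-0.05  0.02]
[ 0.02 -0.24 -1.17] [ 0.041 -0.009  0.017]
```

View pics/c9.png

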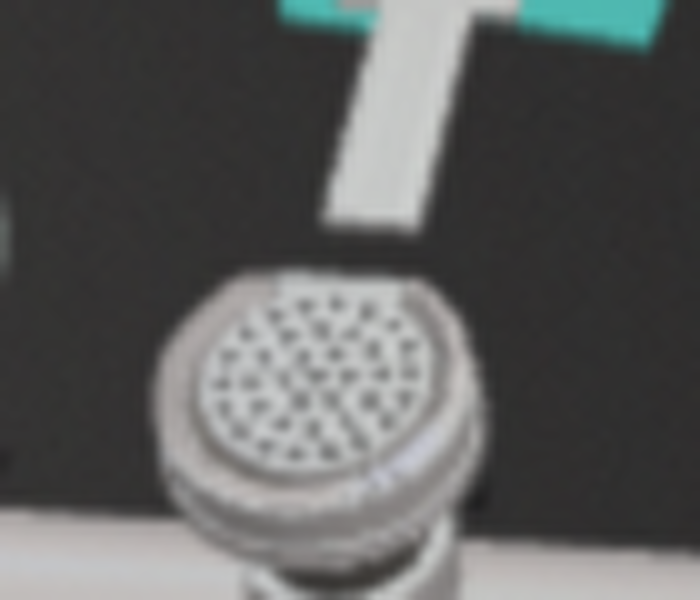

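The plate has stayed in the recess and lies flat, and the tongue is clear of it (tip at crop (370,225)). Next I raise, go over it and press.

Emit:
arm_command --pt "0 0 -0.02 0 0 0" --pt "0 0 -0.06 0 0 0" --pt "0 0 -0.08 0 0 0" --pt "-0.03 -0.003 -0.08 0 0 0" --pt "-0.08 -0.005 -0.08 0 0 0"

```text
t: 20.2
tool_pos: [0.5314, -0.1762, 0.4067]
orientation: [0.225, 3.133, -0.0]
force: [-0.9, -0.8, -1.5]
opening: 0.0134
gripper_force: 60.0
```

Emit:
arm_command --pt "-0.06 0 0 0 0 0" --pt "-0.13 0 0 0 0 0" --pt "-0.2 0 0 0 0 0" --pt "-0.235 0 0 0 0 0" --pt "-0.24 0 0 0 0 0"

```text
t: 20.82
tool_pos: [0.5789, -0.1829, 0.4063]
orientation: [-0.225, -3.133, -0.0]
force: [-0.1, -0.5, -1.4]
opening: 0.0137
gripper_force: 60.0
```

Emit:
arm_command --pt "0 0 0.01 0 0 0" --pt "0 0 0.025 0 0 0" --pt "0 0 0.04 0 0 0" --pt "0 0 0.046 0 0 0" --pt "0 0 0.046 0 0 0"

```text
t: 21.45
tool_pos: [0.5783, -0.1829, 0.3974]
orientation: [-0.225, -3.133, -0.0]
force: [1.3, -0.2, -1.8]
opening: 0.0139
gripper_force: 60.0
```

```bash
python3 f.py
```

```text
t 21.45 F [ 1.29 -0.18 -1.82] open 0.0139 pos [ 0.5783 -0.1829  0.3974] yaw 171.78 tilt [-0.01  0.01]
[ 0.57 -0.03 -0.53] [0.035 0.022 0.008]
```

Emit:
arm_command --pt "0 0 0.003 0 0 0" --pt "0 0 0.006 0 0 0" --pt "0 0 0.008 0 0 0" --pt "0 0 0.01 0 0 0" --pt "0 0 0.01 0 0 0"

```text
t: 22.28
tool_pos: [0.5784, -0.1829, 0.3955]
orientation: [-0.225, -3.133, 0.0]
force: [0.1, -0.2, -1.5]
opening: 0.0138
gripper_force: 60.0
```

Emit:
arm_command --pt "0 0 0.002 0 0 0" --pt "0 0 0.004 0 0 0" --pt "0 0 0.005 0 0 0" --pt "0 0 0.005 0 0 0" --pt "0 0 0.005 0 0 0"

```text
t: 22.9
tool_pos: [0.5785, -0.1829, 0.3948]
orientation: [0.225, 3.133, -0.0]
force: [-1.3, -0.3, 1.9]
opening: 0.014
gripper_force: 60.0
```

```bash
python3 f.py
```

```text
t 22.9 F [-1.29 -0.28  1.93] open 0.014 pos [ 0.5785 -0.1829  0.3948] yaw 171.78 tilt [ 0.02 -0.01]
[-0.7   0.11  2.45] [ 0.093  0.147 -0.004]
```

Emit:
arm_command --pt "0 0 0.001 0 0 0" --pt "0 0 0.002 0 0 0" --pt "0 0 0.003 0 0 0" --pt "0 0 0.003 0 0 0" --pt "0 0 0.003 0 0 0"

```text
t: 23.72
tool_pos: [0.5785, -0.1829, 0.394]
orientation: [0.225, 3.133, -0.0]
force: [-1.3, 0.2, 4.7]
opening: 0.014
gripper_force: 60.0
```

Emit:
arm_command --pt "0 0 0.001 0 0 0" --pt "0 0 0.002 0 0 0" --pt "0 0 0.003 0 0 0" --pt "0 0 0.003 0 0 0" --pt "0 0 0.003 0 0 0"

```text
t: 24.35
tool_pos: [0.5785, -0.1829, 0.3933]
orientation: [0.225, 3.133, -0.0]
force: [-1.3, -0.1, 3.3]
opening: 0.0136
gripper_force: 60.0
```

Force has plateaued at about 5–6 N net, so the gasket is sliding. I continue in small steps.

Emit:
arm_command --pt "0 0 0.001 0 0 0" --pt "0 0 0.002 0 0 0" --pt "0 0 0.003 0 0 0" --pt "0 0 0.003 0 0 0" --pt "0 0 0.003 0 0 0"

```text
t: 24.98
tool_pos: [0.5785, -0.1829, 0.3927]
orientation: [0.225, 3.133, 0.0]
force: [0.4, 1.0, 4.9]
opening: 0.0138
gripper_force: 60.0
```

Emit:
arm_command --pt "0 0 0.001 0 0 0" --pt "0 0 0.002 0 0 0" --pt "0 0 0.003 0 0 0" --pt "0 0 0.003 0 0 0" --pt "0 0 0.003 0 0 0"

```text
t: 25.6
tool_pos: [0.5785, -0.1829, 0.3921]
orientation: [0.225, 3.133, -0.0]
force: [-0.5, 0.4, 3.7]
opening: 0.014
gripper_force: 60.0
```

```bash
python3 f.py
```

```text
t 25.6 F [-0.52  0.4   3.72] open 0.014 pos [ 0.5785 -0.1829  0.3921] yaw 171.78 tilt [ 0. -0.]
[-1.05 -0.    4.15] [ 0.003 -0.083  0.022]
```

Emit:
arm_command --pt "0 0 0.001 0 0 0" --pt "0 0 0.002 0 0 0" --pt "0 0 0.002 0 0 0" --pt "0 0 0.002 0 0 0" --pt "0 0 0.002 0 0 0"

```text
t: 26.42
tool_pos: [0.5785, -0.1829, 0.3917]
orientation: [-0.225, -3.134, 0.0]
force: [-0.3, 0.0, 3.7]
opening: 0.0139
gripper_force: 60.0
```

Emit:
arm_command --pt "0 0 0.001 0 0 0" --pt "0 0 0.002 0 0 0" --pt "0 0 0.002 0 0 0" --pt "0 0 0.002 0 0 0" --pt "0 0 0.002 0 0 0"

```text
t: 27.05
tool_pos: [0.5785, -0.1829, 0.3915]
orientation: [0.225, 3.133, -0.0]
force: [-2.0, 0.2, 3.8]
opening: 0.0137
gripper_force: 60.0
```

```bash
python3 f.py
```

```text
t 27.05 F [-1.96  0.22  3.81] open 0.0137 pos [ 0.5785 -0.1829  0.3915] yaw 171.78 tilt [ 0.01 -0.  ]
[-1.12 -0.    5.18] [ 0.024 -0.034 -0.007]
```

Emit:
arm_command --pt "0 0 0.001 0 0 0" --pt "0 0 0.002 0 0 0" --pt "0 0 0.002 0 0 0" --pt "0 0 0.002 0 0 0" --pt "0 0 0.002 0 0 0"

```text
t: 27.88
tool_pos: [0.5784, -0.1829, 0.3913]
orientation: [0.225, 3.133, -0.0]
force: [-1.7, 0.2, 6.7]
opening: 0.0136
gripper_force: 60.0
```

```bash
python3 f.py
```

```text
t 27.88 F [-1.75  0.22  6.66] open 0.0136 pos [ 0.5784 -0.1829  0.3913] yaw 171.79 tilt [ 0.01 -0.01]
[-1.96  0.36  6.79] [0.058 0.1   0.03 ]
```

Emit:
arm_command --pt "0 0 0.001 0 0 0" --pt "0 0 0.0025 0 0 0" --pt "0 0 0.0025 0 0 0" --pt "0 0 0.0025 0 0 0" --pt "0 0 0.0025 0 0 0"

```text
t: 28.7
tool_pos: [0.5784, -0.1829, 0.3911]
orientation: [0.225, 3.133, -0.0]
force: [-2.6, 0.3, 8.1]
opening: 0.0137
gripper_force: 60.0
```

```bash
python3 f.py
```

```text
t 28.7 F [-2.6   0.28  8.1 ] open 0.0137 pos [ 0.5784 -0.1829  0.3911] yaw 171.78 tilt [ 0.03 -0.01]
[-3.23  0.87  7.96] [0.133 0.221 0.033]
```

Emit:
arm_command --pt "0 0 0.001 0 0 0" --pt "0 0 0.0025 0 0 0" --pt "0 0 0.0025 0 0 0" --pt "0 0 0.0025 0 0 0" --pt "0 0 0.0025 0 0 0"

```text
t: 29.52
tool_pos: [0.5784, -0.1829, 0.3909]
orientation: [0.225, 3.133, -0.0]
force: [-4.1, 1.4, 9.6]
opening: 0.0138
gripper_force: 60.0
```

Emit:
arm_command --pt "0 0 -0.005 0 0 0" --pt "0 0 -0.015 0 0 0" --pt "0 0 -0.04 0 0 0" --pt "0 0 -0.08 0 0 0" --pt "0 0 -0.12 0 0 0"

```text
t: 30.15
tool_pos: [0.5785, -0.1829, 0.4143]
orientation: [-0.225, -3.133, -0.0]
force: [-0.4, -1.4, -0.9]
opening: 0.0139
gripper_force: 60.0
```

Emit:
arm_command --pt "0.05 0 -0.05 0 0 0" --pt "0.15 0 -0.1 0 0 0" --pt "0.28 0 -0.15 0 0 0" --pt "0.4 0 -0.15 0 0 0" --pt "0.45 0 -0.15 0 0 0"

```text
t: 30.78
tool_pos: [0.4882, -0.1698, 0.4449]
orientation: [0.225, 3.132, -0.001]
force: [0.3, -0.2, -1.5]
opening: 0.0139
gripper_force: 60.0
```

```bash
python3 f.py; python3 - <<'E'
from h import *
a=pickle.load(open('scene.pkl','rb'))
o=np.zeros((600,800,3),np.uint8)
o[:,:400]=cv2.resize(a['image'][240:300,165:205,::-1],(400,600),interpolation=2)
o[:300,400:]=cv2.resize(a['image'][130:340,120:400,::-1],(400,300))
cv2.imwrite('pics/c10.png',o)
plan(blade(.434,-.003,.14,4),blade(.434,-.003,.01,4),blade(.434,-.003,.0,4))
E
```

```text
t 30.77 F [ 0.3  -0.19 -1.51] open 0.0139 pos [ 0.4882 -0.1698  0.4449] yaw 171.77 tilt [ 0.06 -0.03]
[ 0.46 -0.31 -1.35] [-0.003 -0.008  0.019]
t 30.98 F [ 0.22 -0.25 -1.39] open 0.0137 pos [ 0.4895 -0.1701  0.4441] yaw 171.78 tilt [ 0.03 -0.01]
[0.394, 0.787, 0.285] [-0.0, 0.0002, -0.0679]
[0.0, 0.0, 0.65] [0.0, 0.0, 0.0]
[0.0, 0.0, 0.05] [0.0, 0.0, 0.0]
```

View pics/c10.png

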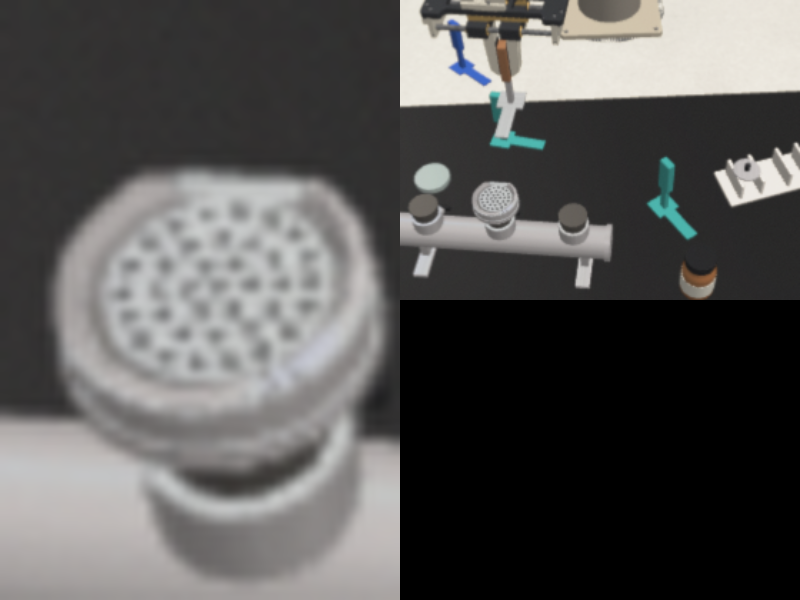

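The plate is seated deep and flat in the base and the surroundings are undisturbed. Now I return the lifter to its original spot.

Emit:
arm_command --pt "0.06 0.12 0 0 0 -0.01" --pt "0.15 0.3 0 0 0 -0.026" --pt "0.26 0.52 0 0 0 -0.045" --pt "0.35 0.7 0 0 0 -0.06" --pt "0.394 0.787 0 0 0 -0.068"

```text
t: 31.6
tool_pos: [0.4338, -0.0012, 0.444]
orientation: [-0.115, 3.139, 0.001]
force: [0.9, -0.0, -1.3]
opening: 0.0137
gripper_force: 60.0
```

Emit:
arm_command --pt "0 0 0.12 0 0 0" --pt "0 0 0.35 0 0 0" --pt "0 0 0.62 0 0 0" --pt "0 0 0.84 0 0 0" --pt "0 0 0.92 0 0 0"

```text
t: 32.22
tool_pos: [0.4329, -0.0027, 0.257]
orientation: [0.11, -3.135, -0.001]
force: [-0.1, -0.4, -0.2]
opening: 0.0139
gripper_force: 60.0
```

```bash
python3 f.py
```

```text
t 32.23 F [-0.11 -0.38 -0.22] open 0.0139 pos [ 0.4329 -0.0027  0.257 ] yaw -175.96 tilt [-0.29  0.04]
[ 0.19  0.2  -0.89] [ 0.043  0.031 -0.004]
```

Emit:
arm_command --pt "0 0 0.015 0 0 0" --pt "0 0 0.03 0 0 0" --pt "0 0 0.045 0 0 0" --pt "0 0 0.05 0 0 0" --pt "0 0 0.05 0 0 0"

```text
t: 33.05
tool_pos: [0.4338, -0.003, 0.2498]
orientation: [0.11, -3.139, -0.0]
force: [-1.0, 1.0, -1.4]
opening: 0.0136
gripper_force: 60.0
```

```bash
python3 f.py
```

```text
t 33.05 F [-0.96  1.05 -1.41] open 0.0136 pos [ 0.4338 -0.003   0.2498] yaw -175.98 tilt [-0.01 -0.  ]
[-0.47 -0.32 -1.34] [0.044 0.008 0.004]
```

Emit:
arm_command --pt "0 0 0.004 0 0 0" --pt "0 0 0.008 0 0 0" --pt "0 0 0.012 0 0 0" --pt "0 0 0.015 0 0 0" --pt "0 0 0.015 0 0 0"

```text
t: 33.88
tool_pos: [0.4338, -0.003, 0.2469]
orientation: [0.11, -3.139, -0.0]
force: [-0.2, -0.8, -1.4]
opening: 0.0137
gripper_force: 60.0
```

```bash
python3 f.py
```

```text
t 33.88 F [-0.18 -0.76 -1.39] open 0.0137 pos [ 0.4338 -0.003   0.2469] yaw -175.98 tilt [-0.01  0.  ]
[ 0.21  0.06 -1.31] [0.041 0.019 0.01 ]
```

Emit:
arm_command --pt "0 0 0.001 0 0 0" --pt "0 0 0.002 0 0 0" --pt "0 0 0.002 0 0 0" --pt "0 0 0.002 0 0 0" --pt "0 0 0.002 0 0 0"

```text
t: 34.7
tool_pos: [0.4339, -0.003, 0.2467]
orientation: [-0.11, 3.14, -0.0]
force: [-2.9, 0.1, 2.7]
opening: 0.0134
gripper_force: 60.0
```

```bash
python3 f.py
```

```text
t 34.7 F [-2.88  0.14  2.72] open 0.0134 pos [ 0.4339 -0.003   0.2467] yaw -175.97 tilt [ 0. -0.]
[-2.72  0.39  4.25] [ 0.035  0.387 -0.024]
```

Emit:
arm_command --pt "0 0 0 0 0 0" --pt "0 0 0 0 0 0" --pt "0 0 0 0 0 0" --pt "0 0 0 0 0 0" --pt "0 0 0 0 0 0" --fingers 0.7 --force 5

```text
t: 35.52
tool_pos: [0.4339, -0.003, 0.2465]
orientation: [-0.11, 3.139, -0.0]
force: [-0.8, -0.3, 0.8]
opening: 0.0138
gripper_force: 1.1
```

Emit:
arm_command --pt "0 0 0 0 0 0" --pt "0 0 0 0 0 0" --pt "0 0 0 0 0 0" --pt "0 0 0 0 0 0" --pt "0 0 0 0 0 0" --fingers -0.2

```text
t: 36.15
tool_pos: [0.4339, -0.003, 0.2465]
orientation: [0.11, -3.14, -0.0]
force: [0.5, 0.3, 0.5]
opening: 0.0548
gripper_force: 0.0
```

Emit:
arm_command --pt "0 0 -0.1 0 0 0" --pt "0 0 -0.3 0 0 0" --pt "0 0 -0.55 0 0 0" --pt "0 0 -0.8 0 0 0" --pt "0 0 -1 0 0 0"

```text
t: 36.78
tool_pos: [0.4338, -0.003, 0.4489]
orientation: [-0.11, 3.138, -0.001]
force: [0.8, -0.1, 0.0]
opening: 0.0559
gripper_force: 0.0
```

Emit:
arm_command --pt "0.2 0.25 0 0 0 0" --pt "0.4 0.5 0 0 0 0" --pt "0.4 0.75 0 0 0 0" --pt "0.4 1 0 0 0 0" --pt "0.4 1 0 0 0 0"

```text
t: 37.4
tool_pos: [0.3391, 0.1935, 0.4465]
orientation: [0.119, -3.139, -0.001]
force: [1.2, -1.0, -0.9]
opening: 0.0558
gripper_force: 0.0
```

```bash
python3 f.py; python3 - <<'E'
from h import *
b=cam('top')
im=b['image'].astype(float);ref=cv2.imread('pics/t0.png')[:,:,::-1].astype(float)
s0=cv2.imread('pics/s0.png')[:,:,::-1].astype(float);a=pickle.load(open('scene.pkl','rb'))['image'].astype(float)
m=(np.abs(a-s0).max(2)>50).astype(np.uint8)
n,L,S,C=cv2.connectedComponentsWithStats(m)
print([(S[i].tolist()) for i in range(1,n) if S[i,4]>12])
g=im.min(2);wood=(im[...,0]-im[...,2]>60);wood[:200]=0;wood[235:]=0;wood[:,:285]=0;wood[:,312:]=0
ys,xs=np.where(wood);print('wood',len(xs),xs.mean() if len(xs) else 0,ys.mean() if len(xs) else 0)
sw=(a[...,0]-a[...,2]>40)[195:250,262:288];ys,xs=np.where(sw);print('scene wood',xs.mean()+262,ys.mean()+195,len(xs)); sw=(s0[...,0]-s0[...,2]>40)[195:250,262:288];ys,xs=np.where(sw);print('ref',xs.mean()+262,ys.mean()+195,len(xs))
E
```

```text
t 37.4 F [ 1.21 -0.99 -0.91] open 0.0558 pos [0.3391 0.1935 0.4465] yaw -175.66 tilt [-0.01  0.04]
[0.23 0.   0.1 ] [ 0.013  0.021 -0.025]
[[264, 0, 10, 4, 30], [351, 0, 25, 7, 149], [456, 0, 81, 98, 3557], [333, 7, 9, 21, 129], [303, 9, 5, 7, 16], [295, 11, 15, 32, 217], [316, 10, 11, 12, 99], [390, 12, 9, 15, 57], [309, 18, 4, 7, 19], [226, 21, 13, 49, 322], [240, 23, 9, 10, 36], [249, 28, 26, 14, 82], [347, 28, 24, 22, 417], [315, 31, 10, 11, 78], [238, 34, 32, 39, 644], [289, 39, 50, 22, 579], [345, 44, 42, 29, 753], [341, 59, 5, 10, 32], [372, 73, 32, 12, 276], [315, 77, 92, 57, 1940], [353, 79, 7, 3, 16], [345, 83, 26, 6, 92], [499, 98, 8, 21, 30], [387, 233, 12, 16, 108], [400, 235, 7, 9, 16], [175, 260, 24, 18, 143]]
wood 36 298.30555555555554 220.25
scene wood 273.3013698630137 214.58904109589042 146
ref 273.5 215.0 142
```

Compared with the first scene picture, the only changes apart from the arm are the plate gone from the rack and now in the base. The lifter stands upright where it was, so I hand the job in.

```bash
python3 -c "
from plant import *
print(close_job())"
```

```text
the job is handed in; nothing more can be done
None
```

The support plate is in the filter base on the middle neck, pressed home to about 10–11 N without touching it with the fingers; the lifter is back on its original spot, nothing else appears to have moved, and the job was handed in at about 38 s.

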